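Lay out the pipe fittings on their outlines

ROBOT

A 6-joint arm with a two-finger parallel gripper is mounted at the origin on the work surface. World frame = base frame: x ahead of the robot, y to its left, z up, the work surface at z = 0. Lengths are in mm, angles in rad, forces in N, time in s.
With the tool pointing down it reaches from about 275 to 750 mm from the base axis. Payload 10.2 kg.
Tool frame: the origin (TCP) lies on the front face of the gripper's body, between the roots of the fingers; the fingertips stand 73 mm ahead of it and the grasp point (between the pads) lies 54 mm ahead of it; z points along the fingers, y is the line along which they close (so a half turn about z gives the same grasp; the last joint's range is limited). The gripper opens to 85 mm and grips with 20 to 120 N. Pads are 22 mm wide; open, the fingers measure 114 mm over their backs; the gripper's body (76 mm by 85 mm) begins 54 mm behind the grasp point. The pads swing forward as they close: fully open they stand 13 mm farther back than shut.
Start: joints at [-1.338, 0.313, 1.498, -0, 1.331, -0.223], TCP at [231.084, -471.415, 303.894] pointing down, gripper open.
Joint ranges: [-2.94, 2.94], [-0.97, 2.17], [0.19, 2.56], [-1.23, 4.37], [0.02, 3.11], [-2.88, 2.88]. Speed limits (rad/s): [2.39, 2.39, 3.01, 3.14, 3.14, 3.14].

INTERFACE

Orientations are given as a unit quaternion [w, x, y, z].
In Python, from rig import * gives the robot as it stands.
- The arm moves only by the tool step_arm, never from a script. Its argument "plan" is a list of rows, each an object with "offset": the shift along the tool's x, y, z in cm, a list of three; "rot": the turn, a rotation vector about the tool's x, y, z in degrees, a list of three; "gripper": the finger opening in cm, from 0 to 8.54. In form: [{"offset": [x, y, z], "rot": [wx, wy, wz], "gripper": gripper}, ...]. A call has 1 to 12 rows; each row is the pose to reach, as a shift and turn from the pose commanded when the call began, along the tool's axes at that moment; what a row does not reach only later rows make up. A row lasts 1/10 s, in which the tool goes at most 50 mm and 8.59 degrees, less where a joint would pass 70% of its speed; a pose out of reach is approached as far as the arm can. A call with a gripper value outside its range is refused whole. The fingers move at their own pace and stop on an object; "squeeze" is the grip in N (left out, the last holds). Time passes only in rows, so rows that repeat a pose let the fingers close. It gives the time, the measured TCP pose, the force, the opening and the grip force at its end, in the units of the state.
- sense(): the state, without advancing time (a new reading comes with each control period).
- capture(name): name is "scene" or "top" or "wrist"; returns a dict with "color" (400x640x3 uint8, red, green, blue), "depth" (400x640 float32, mm along the optical axis (not along the pixel's ray), 0 where there is no reading), "vertical_fov" (degrees; the focal length in pixels is half the picture's height over the tangent of half this angle, whatever the lens; pixels are square), "cx", "cy" (the principal point, pixels), "rvec" (rotation vector, rad) and "tvec" (3), from world to camera coordinates, as OpenCV has them; the wrist camera has in their place "mount" (4x4, takes a point from camera to tool coordinates, whose origin is the TCP and whose axes are the flange's). Camera axes: x right, y down, z forward; pixel columns grow to the right and rows downward; lengths in mm; the calibration is good to about 2 mm. The wrist camera is an equidistant fisheye: a pixel r from the principal point sees the ray r / f radians off the axis. A picture is of the moment at which its call begins: read the wrist's pose just before it.
- finish_job(): hands the job in; it is judged then, once.
The state is a dict: "time_s": time; "joints": joint angles; "dq": joint speeds; "tau": joint torques, N m; "eef_pos": TCP position; "ee_rot": TCP orientation; "force": force on the tool from outside, world axes, zero at the start; "wrist_torque": the same for the moment, N m; "grip_width": opening from 0.0 (shut) to 1.0 (fully open); "grip_force": force on a finger pad.
Only numpy, scipy, OpenCV 4.12 (cv2) and the standard library are available. Lean on these libraries where they do the work, as an engineer would, in place of code of your own. Each camera call takes 0.05 s, during which the arm holds its last target. There are 200 camera calls.

TASK

Set the four loose pipe fittings out for the next joint: put each one, the way up it is now, flat and centred on the green plate that carries its own white outline. Lay the red coupling along its outline and the blue flange square with its outline; the brass nut and the pipe nipple may be turned any way. Leave the oil bottle and the wrench where they are.

Things in the scene. Friction and masses are not known exactly. Their poses are not given: they have to be found in the camera images.
- coupling: Red grooved-pipe coupling lying flat: a ring 52 mm across (bore 34 mm) and 34 mm high, with a bolt lug either side along its x axis (overall 96 mm along x; lugs 22 mm wide, 3 to 31 mm high; their bolts lie along y at x = +-38 mm and are 42 mm long). Origin at the centre of its underside, z up. About 0.4 kg. Easy to grip across the ring along y (52 mm).
- nut: Brass hexagonal union nut standing on a flat face: 41 mm across flats, 47 mm across corners, 36 mm high, flat top with a black disc for the bore. Origin at the centre of its underside, z up; its x axis is square to a pair of flats (flats also at +-60 degrees). About 0.25 kg.
- nipple: Dark steel pipe nipple standing on end: tube 34 mm outside diameter, 26 mm bore, 60 mm high, bright thread rings near the top. Origin at the centre of its underside, z up. About 0.2 kg.
- flange: Blue square pipe flange lying flat with its round stub up: base 64 x 64 x 10 mm, stub 35 mm diameter from 10 to 45 mm height. Origin at the centre of its underside, x and y along its sides, z up. About 0.4 kg. Best gripped by the stub.
- plate_long: Green steel plate 116 x 96 x 6 mm, fixed to the bench; origin at the centre of its underside, x along its 116 mm side, z up, top face 6 mm above the bench. Painted in white at its centre: the coupling's outline, a 56 mm disc with a green centre and a 100 x 26 mm bar along the plate's x.
- plate_hex: Green steel plate 116 x 96 x 6 mm, fixed to the bench; origin at the centre of its underside, x along its 116 mm side, z up, top face 6 mm above the bench. Painted in white at its centre: the nut's outline, a hexagon 45 mm across flats with a small green centre.
- plate_round: Green steel plate 116 x 96 x 6 mm, fixed to the bench; origin at the centre of its underside, x along its 116 mm side, z up, top face 6 mm above the bench. Painted in white at its centre: the nipple's outline, a 38 mm ring with a green centre.
- plate_square: Green steel plate 116 x 96 x 6 mm, fixed to the bench; origin at the centre of its underside, x along its 116 mm side, z up, top face 6 mm above the bench. Painted in white at its centre: the flange's outline, a filled square of 68 mm with its sides along the plate's.
- oil_bottle: Bystander: black bottle with yellow label and red cap, 60 mm diameter, 150 mm tall, standing on the bench to the robot's right; origin at the centre of its underside. Leave alone.
- wrench: Bystander: steel wrench 200 mm long lying on the bench to the robot's left, along its x axis; origin about the middle of its underside. Leave alone.

How it is judged (in metres and radians):
At the end, for the whole second after the job is handed in: Each fitting stands at rest and upright (within 0.1 rad), resting on the plate with its own outline, its centre within 12 mm of the plate's centre; the coupling's long axis is within 0.22 rad of its outline's, either way round, and the flange's sides within 0.22 rad of its outline's sides (horizontal distance between coupling and plate_long below 0.012 m and z of coupling in the frame of plate_long between 0.003 and 0.01 m and angle between each of coupling, nut, nipple, flange's own z axis and vertical below 0.1 rad and linear speed of each of coupling, nut, nipple, flange below 0.02 m/s and angular speed of each of coupling, nut, nipple, flange below 0.2 rad/s and horizontal distance between nut and plate_hex below 0.012 m and z of nut in the frame of plate_hex between 0.003 and 0.01 m and horizontal distance between nipple and plate_round below 0.012 m and z of nipple in the frame of plate_round between 0.003 and 0.01 m and horizontal distance between flange and plate_square below 0.012 m and z of flange in the frame of plate_square between 0.003 and 0.01 m and angle between the x axis of coupling and the x axis of plate_long, either way round below 0.22 rad and (angle between the x axis of flange and the x axis of plate_square, either way round below 0.22 rad or angle between the x axis of flange and the y axis of plate_square, either way round below 0.22 rad)); the robot touches nothing.
It fails at once if the oil bottle is moved more than 30 mm (distance of oil_bottle from where it was at the start of the episode above 0.03 m).
It fails at once if the wrench is moved more than 30 mm (distance of wrench from where it was at the start of the episode above 0.03 m).
It also fails if it takes over 109 s, if anything falls off the work surface, if the arm or the gripper's body presses on something with over 40 N, if the wrist force passes 120 N, or if a joint passes its speed limit or range.

## Working session

There is one attempt and no reset: what is moved stays moved. The work goes in short steps, Python scripts to look and compute and a tool call to move; the robot and the scene stay as the last step left them, time stands still between calls to the robot, and variables do not carry over. Pictures are saved under pics/ and viewed, at most 14 in all, crops included, and the job is handed in when it is done.

Besides the shell and the picture viewer there is one more tool, called after "Call:" as a command line: name --argument value ..., lists and objects as JSON in quotes. step_arm: Moves the arm, as the interface text tells. Its arguments: {"type":"object","properties":{"plan":{"type":"array"},"squeeze":{"type":"number"}},"required":["plan"]}

```bash
mkdir -p pics; cat > h.py <<'E'
from rig import *
import numpy as np, cv2
from scipy.spatial.transform import Rotation as R
def save(c,n): cv2.imwrite('pics/'+n,cv2.cvtColor(c,cv2.COLOR_RGB2BGR))
def world(c):
    h,w=c['depth'].shape; f=h/2/np.tan(np.radians(c['vertical_fov'])/2)
    v,u=np.mgrid[:h,:w]; d=c['depth']
    P=np.stack([(u-c['cx'])/f*d,(v-c['cy'])/f*d,d],-1)
    Rm=cv2.Rodrigues(np.array(c['rvec'],float))[0]
    return (P-np.array(c['tvec'],float).ravel())@Rm
E
python3 - <<'E'
from h import *
print(sense())
for n in('top','scene'):
    c=capture(n); save(c['color'],n+'1.png'); np.savez(n+'.npz',W=world(c),**c)
    print(n,c['vertical_fov'],c['rvec'],c['tvec'])
E
```

```text
{'time_s': 0.0, 'joints': array([-1.33836672e+00,  3.13465647e-01,  1.49844723e+00, -1.57888334e-05,
        1.33101090e+00, -2.23414159e-01]), 'dq': array([-0.00157377,  0.00049485,  0.00131081, -0.00121397,  0.00065974,
       -0.00039235]), 'tau': array([-1.33835616e-03, -4.12268257e+01, -2.59746248e+01, -2.91866982e-04,
        4.08960390e-03,  2.89479246e-06]), 'eef_pos': array([ 231.05533404, -471.23298553,  303.32319199]), 'ee_rot': array([-6.65521254e-04,  9.74137416e-01,  2.25955421e-01, -1.06673837e-05]), 'force': array([1.51144542, 0.91542877, 0.13313072]), 'wrist_torque': array([ 0.03388345, -0.02208909,  0.01861699]), 'grip_force': 0.0, 'grip_width': 1.0002035714146105}
top 56.120812749645495 [ 2.15047755 -2.18751426  0.15141887] [-1.28375417e+00  5.19435172e+02  1.33757040e+03]
scene 49.286771799777725 [ 2.13416318  1.18240642 -0.44405012] [-286.63831512 -307.35262861 1532.76235491]
```

View pics/top1.png

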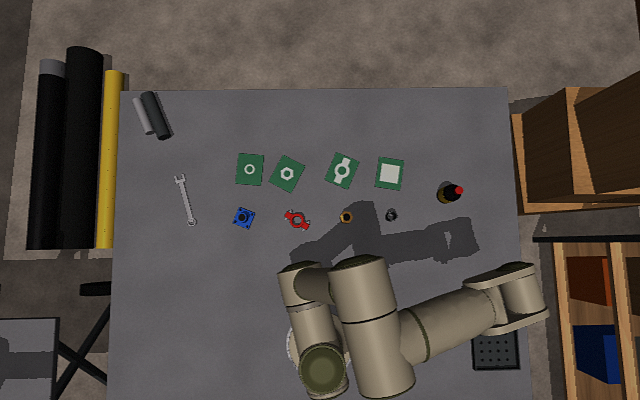

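View pics/scene1.png

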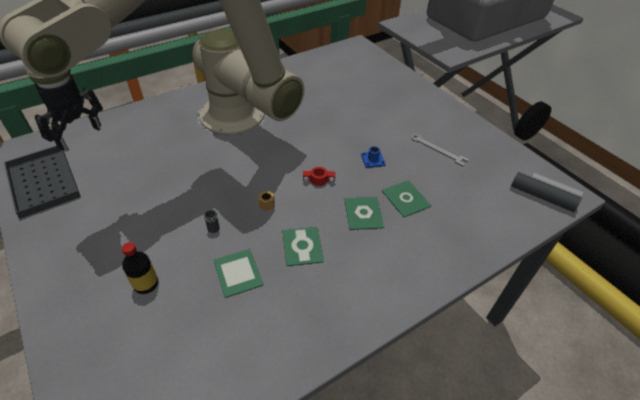

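The top view shows the plates at round (250,169), hex (287,173), long (341,170) and square (390,173). The fittings are the flange (243,217), coupling (297,220), nut (346,216) and nipple (391,214). The scene view agrees. Next I measure them from the saved data.

```bash
python3 - <<'E'
from h import *
z=np.load('top.npz'); C=z['color']; W=z['W']; hsv=cv2.cvtColor(C,cv2.COLOR_RGB2HSV)
print('bench z',W[150:160,150:160].mean((0,1)))
def rect(name,m,u,v,r=28,zmin=None):
    k=np.zeros(m.shape,bool);k[v-r:v+r,u-r:u+r]=1;k&=m
    if zmin: k&=W[...,2]>zmin
    p=W[k]; q=cv2.minAreaRect(p[:,:2].astype(np.float32))
    print(name,len(p),'rect',np.round(q[0],1),np.round(q[1],1),round(q[2],1),'mean',p.mean(0).round(1),'zmed/max',np.median(p[:,2]).round(1),p[:,2].max().round(1))
H,S,V=[hsv[...,i] for i in range(3)]
g=(H>60)&(H<90)&(S>80)
for n,u,v in(('round',250,169),('hex',287,173),('long',341,170),('square',390,173)):
    m=cv2.connectedComponents(g.astype(np.uint8))[1]
    k=np.zeros_like(g); k[v-26:v+26,u-26:u+26]=1
    ids=m[k&g]; m=(m==np.bincount(ids[ids>0]).argmax()); rect(n,m,u,v)
rect('flange',(H>100)&(H<130)&(S>150),243,217)
rect('flange stub',np.ones_like(g),243,217,16,35)
rect('coupling',((H<8)|(H>172))&(S>150),297,220)
rect('coupl_h',np.ones_like(g),297,220,18,12)
rect('nut',np.ones_like(g),346,216,12,25)
rect('nipple',np.ones_like(g),391,214,12,40)
s=np.hstack([cv2.resize(C[145:200,228:328],None,fx=4,fy=4,interpolation=2),cv2.resize(C[145:200,315:415],None,fx=4,fy=4,interpolation=2)])
t=np.hstack([cv2.resize(C[190:245,228:328],None,fx=4,fy=4,interpolation=2),cv2.resize(C[190:245,315:415],None,fx=4,fy=4,interpolation=2)])
save(np.vstack([s,t]),'crop1.png')
print(W[193,450],W[200,185])
E
```

```text
bench z [6.95267625e+02 6.09963144e+02 3.52269626e-01]
round 688 rect [509.7 184.5] [429.6 139.8] 29.3 mean [631.8 252.6  15.9] zmed/max 5.9 1389.8
hex 630 rect [532.6  57.6] [333. 139.] 35.2 mean [613.8 115.3  12.3] zmed/max 5.5 1389.8
long 474 rect [519.4 -42.6] [ 94.5 347.2] 65.5 mean [622.2 -89.4  14.4] zmed/max 5.8 1389.8
square 411 rect [ 609.9 -270.1] [ 96.5 116.7] 80.1 mean [ 609.8 -267.9    5.6] zmed/max 5.5 14.0
flange 254 rect [404.4 163.6] [304.7  63.8] 67.0 mean [449.8 268.7  32.3] zmed/max 10.8 1389.8
flange stub 87 rect [414.5 152.7] [290.6  32.2] 73.0 mean [440.9 245.4 199.2] zmed/max 45.7 1389.8
coupling 169 rect [422.   58.8] [145.6  49.7] 50.4 mean [437.2  78.4  38.7] zmed/max 32.1 1389.8
coupl_h 219 rect [422.   60.5] [147.1  50.9] 51.8 mean [435.4  78.9  73.4] zmed/max 31.5 1389.8
nut 114 rect [448.  -99.9] [43.7 40. ] 88.7 mean [446.8 -98.9  35.3] zmed/max 35.6 41.3
nipple 48 rect [ 397.5 -132.9] [ 32.1 312.2] 21.0 mean [ 443.4 -250.1  111.7] zmed/max 58.0 1389.8
[ 518.25902974 -456.13394417  110.61091788] [520.55156634 489.10091712   9.17435457]
```

View pics/crop1.png

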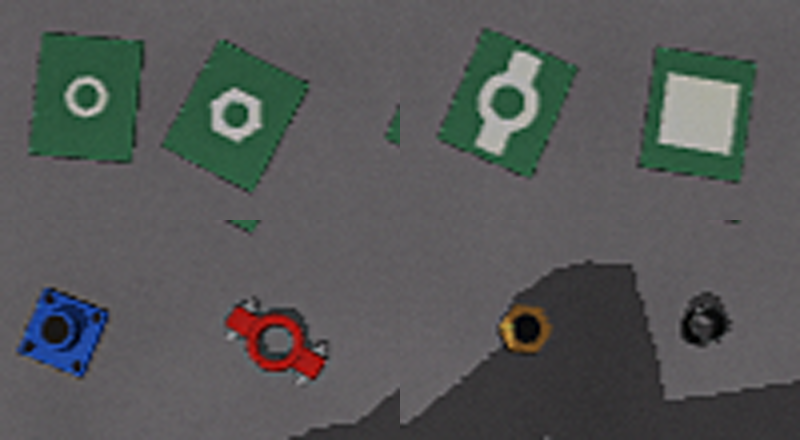

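The crop shows all four plates with their outlines. The flange is tilted about 20° and the coupling is diagonal, with its left lug up in the image. The outliers are zero-depth pixels, so I'll filter them and re-measure.

```bash
python3 - <<'E'
from h import *
z=np.load('top.npz'); C=z['color']; W=z['W']; ok=(z['depth']>0)&(W[...,2]<80); hsv=cv2.cvtColor(C,cv2.COLOR_RGB2HSV)
def rect(name,m,u,v,r=28,zmin=None,zmax=80):
    k=np.zeros(m.shape,bool);k[v-r:v+r,u-r:u+r]=1;k&=m&ok&(W[...,2]<zmax)
    if zmin: k&=W[...,2]>zmin
    p=W[k]; q=cv2.minAreaRect(p[:,:2].astype(np.float32)); 
    d=p[:,:2]-p[:,:2].mean(0); ev=np.linalg.eigh(d.T@d)[1][:,1]
    bx=cv2.boxPoints(q); e=max(((bx[1]-bx[0]),(bx[2]-bx[1])),key=np.linalg.norm)
    A=lambda e:np.round((np.degrees(np.arctan2(e[1],e[0])))%180,1)
    print(name,len(p),'rect',np.round(q[0],1),np.round(q[1],1),'long axis',A(e),'pca',A(ev),'mean',p.mean(0).round(1),'zmed',np.median(p[:,2]).round(1))
H,S,V=[hsv[...,i] for i in range(3)]
g=(H>60)&(H<90)&(S>80)
L=cv2.connectedComponents(g.astype(np.uint8))[1]
for n,u,v in(('round',250,169),('hex',287,173),('long',341,170),('square',390,173)):
    k=np.zeros_like(g); k[v-12:v+12,u-14:u+14]=1
    ids=L[k&g]; rect(n,L==np.bincount(ids[ids>0]).argmax(),u,v)
    white=(S<60)&(V>150); rect(n+' white',white,u,v,20)
o=np.ones_like(g)
rect('flange',(H>100)&(H<130)&(S>150),243,217,zmax=16)
rect('flange stub',o,243,217,18,38)
rect('coupling red',((H<8)|(H>172))&(S>120),297,220)
rect('coupl_h',o,297,220,18,15)
rect('nut',o,346,216,12,25)
rect('nipple',o,391,214,12,40)
E
```

```text
round 683 rect [634.6 254.9] [ 95.3 116.4] long axis 174.5 pca 172.8 mean [633.8 254.3   5.8] zmed 5.9
round white 36 rect [635.6 253.8] [34.1 33.2] long axis 2.4 pca 138.0 mean [635.1 253.7   6.3] zmed 6.7
hex 627 rect [616.1 115.9] [ 94.9 115.8] long axis 151.4 pca 151.2 mean [615.  115.8   5.7] zmed 5.5
hex white 77 rect [615.9 115.8] [45.4 41.5] long axis 0.4 pca 65.5 mean [615.7 115.8   6.7] zmed 6.4
long 471 rect [624.5 -90.4] [ 94.5 116.2] long axis 155.5 pca 159.1 mean [623.9 -90.1   5.7] zmed 5.8
long white 176 rect [625.6 -90.4] [49.9 94.4] long axis 174.0 pca 155.7 mean [624.9 -90.8   6.2] zmed 6.3
square 411 rect [ 609.9 -270.1] [ 96.5 116.7] long axis 170.1 pca 168.6 mean [ 609.8 -267.9    5.6] zmed 5.5
square white 306 rect [ 610.8 -269.3] [65.4 67.7] long axis 169.6 pca 155.4 mean [ 610.8 -269.4    6.3] zmed 6.4
flange 193 rect [451.8 274.9] [62.8 63.8] long axis 157.3 pca 7.5 mean [451.3 271.5   9.3] zmed 9.7
flange stub 75 rect [452.  274.7] [32.6 29. ] long axis 89.0 pca 89.1 mean [451.8 275.2  44.8] zmed 45.2
coupling red 177 rect [438.6  79.2] [92.9 50.3] long axis 36.2 pca 56.6 mean [438.4  79.3  29.9] zmed 31.9
coupl_h 210 rect [437.8  80.7] [95.6 49.8] long axis 62.5 pca 58.2 mean [437.8  80.8  30. ] zmed 31.2
nut 114 rect [448.  -99.9] [43.7 40. ] long axis 88.7 pca 134.5 mean [446.8 -98.9  35.3] zmed 35.6
nipple 46 rect [ 447.5 -261.2] [31.6 32.6] long axis 175.9 pca 114.0 mean [ 447.2 -261.8   56.1] zmed 58.0
```

```bash
cat >> h.py <<'E'
def go(x,y,z,F=None,frm=None):
    """TCP target in mm, finger line angle F deg; prints offset cm / rot deg from current (or frm) pose, returns end pose"""
    if frm is None:
        s=sense(); q=s['ee_rot']; p=np.array(s['eef_pos']); r=R.from_quat([q[1],q[2],q[3],q[0]])
    else: p,r=frm
    yv=r.as_matrix()[:,1]; F0=np.degrees(np.arctan2(yv[1],yv[0]))
    F=F0 if F is None else F
    # candidates F, F+180 ; j6=j1-F
    j1=np.degrees(np.arctan2(y,x)); w=lambda a:(a+180)%360-180
    F=min((F,F+180),key=lambda a:abs(w(j1-a)))
    rt=R.from_euler('z',F+90,degrees=True)*R.from_euler('x',180,degrees=True)
    t=np.array([x,y,z],float)
    print('offset',(r.inv().apply(t-p)/10).round(2),'rot',np.degrees((r.inv()*rt).as_rotvec()).round(1),'j6',round(w(j1-F)),'F0',round(F0,1))
    return t,rt
E
python3 - <<'E'
from h import *
a=go(447,-261.5,170); b=go(447,-261.5,96,frm=a)
E
```

```text
offset [28.62 -9.32 13.36] rot [-0.1 -0.  -0. ] j6 34 F0 -63.9
offset [-0.  -0.   7.4] rot [0. 0. 0.] j6 34 F0 -63.9
```

Call:
step_arm --plan '[{"offset": [28.6,-9.3,11.4],"rot": [0,0,0],"gripper": 8.5},{"offset": [28.6,-9.3,11.4],"rot": [0,0,0],"gripper": 8.5},{"offset": [28.6,-9.3,11.4],"rot": [0,0,0],"gripper": 8.5},{"offset": [28.6,-9.3,11.4],"rot": [0,0,0],"gripper": 8.5},{"offset": [28.6,-9.3,11.4],"rot": [0,0,0],"gripper": 8.5},{"offset": [28.6,-9.3,11.4],"rot": [0,0,0],"gripper": 8.5},{"offset": [28.6,-9.3,11.4],"rot": [0,0,0],"gripper": 8.5},{"offset": [28.6,-9.3,11.4],"rot": [0,0,0],"gripper": 8.5},{"offset": [28.6,-9.3,13.4],"rot": [0,0,0],"gripper": 8.5},{"offset": [28.6,-9.3,13.4],"rot": [0,0,0],"gripper": 8.5},{"offset": [28.6,-9.3,13.4],"rot": [0,0,0],"gripper": 8.5},{"offset": [28.6,-9.3,13.4],"rot": [0,0,0],"gripper": 8.5}]'

```text
time_s: 1.3
eef_pos: [446.8, -262.7, 170.8]
ee_rot: [0.001, 0.974, 0.226, 0.0]
force: [-0.1, 0.0, -0.0]
grip_width: 0.998
grip_force: 0.0
```

```bash
python3 - <<'E'
from h import *
a=go(447,-261.5,96)
c=capture('wrist'); save(c['color'],'w1.png'); print(c['mount'],sense()['eef_pos'])
E
```

```text
offset [ 0.07 -0.11  7.48] rot [ 0.1 -0.   0. ] j6 34 F0 -63.9
[[-6.46193565e-04 -9.46922265e-01 -3.21461984e-01  8.30947553e+01]
 [ 9.99999559e-01 -3.92681764e-04 -8.53457603e-04 -3.95633985e-01]
 [ 6.81925748e-04 -3.21462393e-01  9.46922101e-01 -6.99005221e+01]
 [ 0.00000000e+00  0.00000000e+00  0.00000000e+00  1.00000000e+00]] [ 446.9069625  -262.62624146  170.8010871 ]
```

View pics/w1.png

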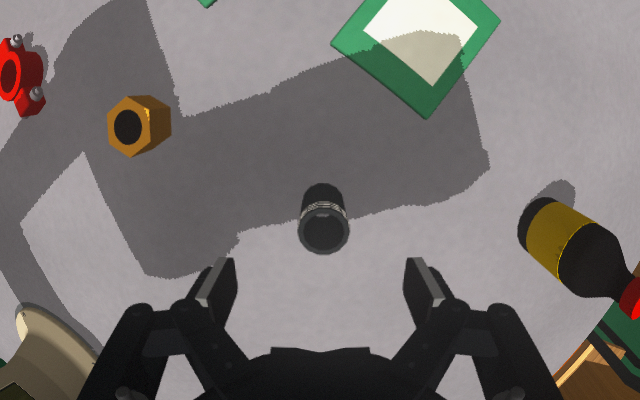

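The nipple top is at (323,232), centred between the fingers (about 225 and 415), with nothing in the way. I'll descend and grip.

Call:
step_arm --plan '[{"offset": [0.1,-0.1,2.5],"rot": [0,0,0],"gripper": 8.5},{"offset": [0.1,-0.1,5],"rot": [0,0,0],"gripper": 8.5},{"offset": [0.1,-0.1,7.5],"rot": [0,0,0],"gripper": 8.5},{"offset": [0.1,-0.1,7.5],"rot": [0,0,0],"gripper": 8.5},{"offset": [0.1,-0.1,7.5],"rot": [0,0,0],"gripper": 2.5},{"offset": [0.1,-0.1,7.5],"rot": [0,0,0],"gripper": 2.5},{"offset": [0.1,-0.1,7.5],"rot": [0,0,0],"gripper": 2.5},{"offset": [0.1,-0.1,7.5],"rot": [0,0,0],"gripper": 2.5},{"offset": [0.1,-0.1,7.5],"rot": [0,0,0],"gripper": 2.5},{"offset": [0.1,-0.1,7.5],"rot": [0,0,0],"gripper": 2.5},{"offset": [0.1,-0.1,7.5],"rot": [0,0,0],"gripper": 2.5},{"offset": [0.1,-0.1,7.5],"rot": [0,0,0],"gripper": 2.5}]' --squeeze 40

```text
time_s: 2.55
eef_pos: [447.9, -261.2, 96.2]
ee_rot: [0.001, 0.974, 0.226, 0.001]
force: [0.6, 0.1, 7.1]
grip_width: 0.388
grip_force: 39.0
```

```bash
python3 - <<'E'
from h import *
s=sense(); print(s['eef_pos'],s['grip_width'],s['grip_force'],s['force'])
x,y,z=s['eef_pos']
a=go(x,y,210); a=go(635,254,210,frm=None);b=go(635,254,z+7)
E
```

```text
[ 447.88312916 -261.15717227   96.21505851] 0.387891536047835 39.04954209923744 [0.63508665 0.11219576 7.13480793]
offset [ 1.000e-02  3.000e-02 -1.138e+01] rot [ 0.1 -0.   0. ] j6 34 F0 -63.9
offset [ 39.49 -37.99 -11.44] rot [ 0.1 -0.   0. ] j6 86 F0 -63.9
offset [ 39.48 -38.01  -0.76] rot [ 0.1 -0.   0. ] j6 86 F0 -63.9
```

Call:
step_arm --plan '[{"offset": [0,0,-4],"rot": [0,0,0],"gripper": 2.5},{"offset": [0,0,-8],"rot": [0,0,0],"gripper": 2.5},{"offset": [3.6,-3.5,-11.4],"rot": [0,0,0],"gripper": 2.5},{"offset": [7.2,-6.9,-11.4],"rot": [0,0,0],"gripper": 2.5},{"offset": [10.8,-10.4,-11.4],"rot": [0,0,0],"gripper": 2.5},{"offset": [14.4,-13.8,-11.4],"rot": [0,0,0],"gripper": 2.5},{"offset": [18,-17.3,-11.4],"rot": [0,0,0],"gripper": 2.5},{"offset": [21.6,-20.8,-11.4],"rot": [0,0,0],"gripper": 2.5},{"offset": [25.2,-24.2,-11.4],"rot": [0,0,0],"gripper": 2.5},{"offset": [28.8,-27.7,-11.4],"rot": [0,0,0],"gripper": 2.5},{"offset": [32.4,-31.2,-11.4],"rot": [0,0,0],"gripper": 2.5},{"offset": [36,-34.6,-11.4],"rot": [0,0,0],"gripper": 2.5}]'

```text
time_s: 3.75
eef_pos: [615.6, 202.9, 209.1]
ee_rot: [0.0, 0.974, 0.226, -0.0]
force: [0.3, -1.1, -1.1]
grip_width: 0.389
grip_force: 40.7
```

```bash
python3 - <<'E'
from h import *
s=sense(); print(s['eef_pos'],s['grip_width'],s['grip_force'],s['force'],s['joints'])
a=go(635,254,125); a=go(635,254,103)
E
```

```text
[615.61169924 202.94971375 209.14535335] 0.38870338623589784 40.7167911529541 [ 0.26326094 -1.08447994 -1.09518922] [ 1.38070959e-01  6.62174778e-01  1.21098214e+00 -5.72406917e-05
  1.26854221e+00  1.25286945e+00]
offset [ 3.99 -3.73  8.41] rot [ 0.  0. -0.] j6 86 F0 -63.9
offset [ 3.99 -3.73 10.61] rot [ 0.  0. -0.] j6 86 F0 -63.9
```

Call:
step_arm --plan '[{"offset": [3.5,-3.4,3],"rot": [0,0,0],"gripper": 2.5},{"offset": [3.5,-3.4,6],"rot": [0,0,0],"gripper": 2.5},{"offset": [3.5,-3.4,9],"rot": [0,0,0],"gripper": 2.5},{"offset": [3.5,-3.4,9],"rot": [0,0,0],"gripper": 2.5},{"offset": [3.5,-3.4,9],"rot": [0,0,0],"gripper": 2.5},{"offset": [3.5,-3.4,9],"rot": [0,0,0],"gripper": 2.5}]'

```text
time_s: 4.35
eef_pos: [632.8, 246.6, 121.4]
ee_rot: [0.0, 0.974, 0.226, 0.002]
force: [0.1, 0.8, -1.8]
grip_width: 0.388
grip_force: 40.7
```

```bash
python3 - <<'E'
from h import *
a=go(635,254,102.5)
c=capture('wrist'); save(c['color'],'w2.png')
E
```

```text
offset [ 0.52 -0.57  1.9 ] rot [ 0.1 -0.2  0. ] j6 86 F0 -63.9
```

View pics/w2.png

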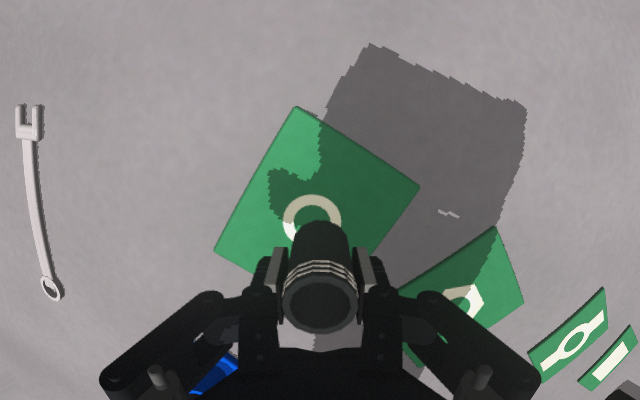

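The nipple hangs just short of the ring at (312,215), which agrees with the computed 5 mm offset.

Call:
step_arm --plan '[{"offset": [0.5,-0.6,0],"rot": [0,0,0],"gripper": 2.5},{"offset": [0.5,-0.6,0.5],"rot": [0,0,0],"gripper": 2.5},{"offset": [0.5,-0.6,1],"rot": [0,0,0],"gripper": 2.5},{"offset": [0.5,-0.6,1.5],"rot": [0,0,0],"gripper": 2.5},{"offset": [0.5,-0.6,1.5],"rot": [0,0,0],"gripper": 2.5},{"offset": [0.5,-0.6,1.5],"rot": [0,0,0],"gripper": 2.5}]'

```text
time_s: 5.0
eef_pos: [633.8, 254.2, 103.7]
ee_rot: [-0.0, 0.974, 0.226, -0.0]
force: [0.2, -0.1, -2.3]
grip_width: 0.389
grip_force: 40.7
```

```bash
python3 - <<'E'
from h import *
s=sense(); print(s['eef_pos'],s['force']); a=go(635,254,102.5)
E
```

```text
[633.79168276 254.19845087 103.69951176] [ 0.19018737 -0.09668242 -2.2782985 ]
offset [0.1  0.07 0.12] rot [-0.  0.  0.] j6 86 F0 -63.9
```

Call:
step_arm --plan '[{"offset": [0.1,0,0.15],"rot": [0,0,0],"gripper": 2.5},{"offset": [0.1,0,0.15],"rot": [0,0,0],"gripper": 5},{"offset": [0.1,0,0.15],"rot": [0,0,0],"gripper": 8.5},{"offset": [0.1,0,0.15],"rot": [0,0,0],"gripper": 8.5},{"offset": [0.1,0,0.15],"rot": [0,0,0],"gripper": 8.5},{"offset": [0.1,0,0.15],"rot": [0,0,0],"gripper": 8.5},{"offset": [0.1,0,-3],"rot": [0,0,0],"gripper": 8.5},{"offset": [0.1,0,-6],"rot": [0,0,0],"gripper": 8.5},{"offset": [0.1,0,-9],"rot": [0,0,0],"gripper": 8.5},{"offset": [0.1,0,-9],"rot": [0,0,0],"gripper": 8.5}]'

```text
time_s: 6.0
eef_pos: [636.0, 255.1, 198.9]
ee_rot: [0.0, 0.974, 0.226, 0.004]
force: [0.2, -0.3, 0.6]
grip_width: 0.994
grip_force: 0.0
```

```bash
python3 - <<'E'
from h import *
s=sense(); print(s['eef_pos'],s['force']); a=go(452,275,170); a=go(452,275,87,frm=a)
E
```

```text
[635.96488328 255.0832451  198.92268103] [ 0.18512186 -0.25426126  0.6292225 ]
offset [-15.66  -9.89   2.75] rot [   0.7    0.2 -180. ] j6 -85 F0 -63.9
offset [ 0.  -0.   8.3] rot [ 0. -0.  0.] j6 -85 F0 116.1
```

Call:
step_arm --plan '[{"offset": [-15.7,-9.9,1],"rot": [0,0,0],"gripper": 8.5},{"offset": [-15.7,-9.9,1],"rot": [0,0,0],"gripper": 8.5},{"offset": [-15.7,-9.9,2],"rot": [0,0,0],"gripper": 8.5},{"offset": [-15.7,-9.9,2.8],"rot": [0,0,0],"gripper": 8.5},{"offset": [-15.7,-9.9,2.8],"rot": [0,0,0],"gripper": 8.5},{"offset": [-15.7,-9.9,2.8],"rot": [0,0,0],"gripper": 8.5},{"offset": [-15.7,-9.9,2.8],"rot": [0,0,0],"gripper": 8.5}]'

```text
time_s: 6.7
eef_pos: [451.3, 274.5, 166.2]
ee_rot: [-0.0, 0.974, 0.226, 0.001]
force: [0.9, -0.7, 1.0]
grip_width: 0.992
grip_force: 0.0
```

```bash
sed -i 's/F=min((F,F+180),key=lambda a:abs(w(j1-a)))/F=F0+min((w(F-F0),w(F+180-F0)),key=abs)/' h.py; python3 - <<'E'
from h import *
s=sense(); print(s['eef_pos'],s['force'],s['joints']);  a=go(452,275,87)
c=capture('wrist'); save(c['color'],'w3.png')
E
```

```text
[451.3280416  274.48782903 166.20847756] [ 0.8554947  -0.70986606  1.03172618] [ 3.24446485e-01  4.69656724e-01  1.65981072e+00 -5.93304792e-05
  1.01073432e+00  1.43997916e+00]
offset [ 0.07 -0.02  7.92] rot [ 0.  -0.1  0. ] j6 95 F0 -63.9
```

View pics/w3.png

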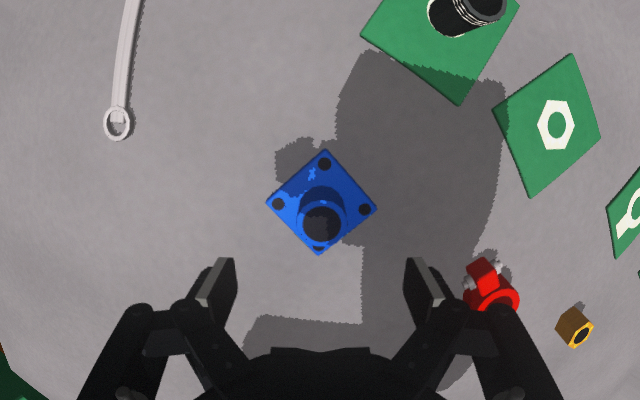

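The stub top is at (322,222), centred between the fingers, with the base turned about 45° to them as computed. The nipple stands on its ring at (465,10). I'll descend and grip.

Call:
step_arm --plan '[{"offset": [0.1,0,3],"rot": [0,0,0],"gripper": 8.5},{"offset": [0.1,0,6],"rot": [0,0,0],"gripper": 8.5},{"offset": [0.1,0,7.9],"rot": [0,0,0],"gripper": 8.5},{"offset": [0.1,0,7.9],"rot": [0,0,0],"gripper": 8.5},{"offset": [0.1,0,7.9],"rot": [0,0,0],"gripper": 2.5},{"offset": [0.1,0,7.9],"rot": [0,0,0],"gripper": 2.5},{"offset": [0.1,0,7.9],"rot": [0,0,0],"gripper": 2.5},{"offset": [0.1,0,7.9],"rot": [0,0,0],"gripper": 2.5},{"offset": [0.1,0,7.9],"rot": [0,0,0],"gripper": 2.5},{"offset": [0.1,0,7.9],"rot": [0,0,0],"gripper": 2.5},{"offset": [0.1,0,7.9],"rot": [0,0,0],"gripper": 2.5},{"offset": [0.1,0,7.9],"rot": [0,0,0],"gripper": 2.5}]' --squeeze 60

```text
time_s: 7.95
eef_pos: [451.7, 275.1, 88.2]
ee_rot: [0.0, 0.974, 0.226, 0.001]
force: [-0.6, -1.2, 6.6]
grip_width: 0.393
grip_force: 59.4
```

```bash
python3 - <<'E'
from h import *
s=sense(); print(s['eef_pos'],s['grip_force']);  a=go(452,275,190); a=go(610.5,-269.5,190,-52);a=go(610.5,-269.5,s['eef_pos'][2]+7,-52)
E
```

```text
[451.73392724 275.07090304  88.22411972] 59.38448488712311
offset [  0.04   0.02 -10.18] rot [ 0.  -0.1  0. ] j6 95 F0 -63.9
offset [ -9.7   55.89 -10.16] rot [  0.1  -0.1 -11.9] j6 28 F0 -63.9
offset [-9.72 55.88 -0.69] rot [  0.1  -0.1 -11.9] j6 28 F0 -63.9
```

Call:
step_arm --plan '[{"offset": [0,0,-4],"rot": [0,0,0],"gripper": 2.5},{"offset": [0,0,-8],"rot": [0,0,0],"gripper": 2.5},{"offset": [0,0,-10.2],"rot": [0,0,0],"gripper": 2.5},{"offset": [-0.8,4.5,-10.2],"rot": [0,0,-1],"gripper": 2.5},{"offset": [-1.6,9,-10.2],"rot": [0,0,-2],"gripper": 2.5},{"offset": [-2.4,14,-10.2],"rot": [0,0,-3],"gripper": 2.5},{"offset": [-3.3,19,-10.2],"rot": [0,0,-4],"gripper": 2.5},{"offset": [-4.2,24,-10.2],"rot": [0,0,-5],"gripper": 2.5},{"offset": [-5,29,-10.2],"rot": [0,0,-6],"gripper": 2.5},{"offset": [-5.9,34,-10.2],"rot": [0,0,-7],"gripper": 2.5},{"offset": [-6.8,39,-10.2],"rot": [0,0,-8],"gripper": 2.5},{"offset": [-7.6,44,-10.2],"rot": [0,0,-9],"gripper": 2.5}]'

```text
time_s: 9.15
eef_pos: [574.9, -150.6, 188.7]
ee_rot: [-0.0, 0.953, 0.302, -0.0]
force: [1.3, 0.5, -4.1]
grip_width: 0.391
grip_force: 62.1
```

```bash
python3 - <<'E'
from h import *
s=sense(); print(s['eef_pos'],s['grip_force']);  a=go(610.5,-269.5,120,-52)
E
```

```text
[ 574.8610584  -150.61034106  188.73008968] 62.120522260665894
offset [-3.93 11.78  6.86] rot [-0.1  0.  -2.9] j6 28 F0 -54.9
```

Call:
step_arm --plan '[{"offset": [-1.5,4.5,0],"rot": [0,0,-1],"gripper": 2.5},{"offset": [-3,9,0],"rot": [0,0,-2],"gripper": 2.5},{"offset": [-3.9,11.7,2],"rot": [0,0,-3],"gripper": 2.5},{"offset": [-3.9,11.7,5],"rot": [0,0,-3],"gripper": 2.5},{"offset": [-3.9,11.7,7.2],"rot": [0,0,-3],"gripper": 2.5},{"offset": [-3.9,11.7,7.2],"rot": [0,0,-3],"gripper": 2.5},{"offset": [-3.9,11.7,7.2],"rot": [0,0,-3],"gripper": 2.5},{"offset": [-3.9,11.7,7.2],"rot": [0,0,-3],"gripper": 2.5}]'

```text
time_s: 9.95
eef_pos: [611.0, -266.9, 118.8]
ee_rot: [0.001, 0.945, 0.327, 0.001]
force: [-0.6, -0.1, -4.8]
grip_width: 0.393
grip_force: 62.0
```

```bash
python3 - <<'E'
from h import *
s=sense(); print(s['eef_pos'],s['grip_force']);  a=go(610.5,-269.5,95,-52)
c=capture('wrist'); save(c['color'],'w4.png')
E
```

```text
[ 610.98467616 -266.93724949  118.77841421] 62.04831004142761
offset [-0.2   0.17  2.38] rot [ 0.2 -0.   0.1] j6 28 F0 -51.9
```

View pics/w4.png

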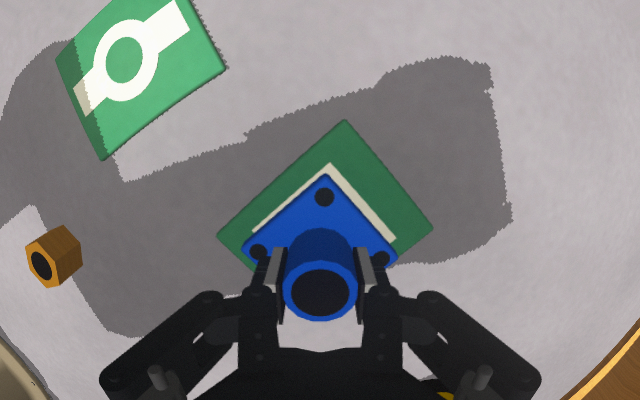

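The flange's sides at (335,175) run parallel to the white square, and it is about centred. I'll lower it and release.

Call:
step_arm --plan '[{"offset": [-0.2,0.2,1],"rot": [0,0,0],"gripper": 2.5},{"offset": [-0.2,0.2,1.8],"rot": [0,0,0],"gripper": 2.5},{"offset": [-0.2,0.2,2.3],"rot": [0,0,0],"gripper": 2.5},{"offset": [-0.2,0.2,2.4],"rot": [0,0,0],"gripper": 2.5},{"offset": [-0.2,0.2,2.4],"rot": [0,0,0],"gripper": 2.5},{"offset": [-0.2,0.2,2.4],"rot": [0,0,0],"gripper": 5},{"offset": [-0.2,0.2,2.4],"rot": [0,0,0],"gripper": 8.5},{"offset": [-0.2,0.2,2.4],"rot": [0,0,0],"gripper": 8.5},{"offset": [-0.2,0.2,2.4],"rot": [0,0,0],"gripper": 8.5},{"offset": [-0.2,0.2,-1],"rot": [0,0,0],"gripper": 8.5},{"offset": [-0.2,0.2,-4],"rot": [0,0,0],"gripper": 8.5},{"offset": [-0.2,0.2,-7],"rot": [0,0,0],"gripper": 8.5}]'

```text
time_s: 11.2
eef_pos: [610.0, -269.6, 188.0]
ee_rot: [0.0, 0.945, 0.327, 0.0]
force: [0.0, -0.1, -0.6]
grip_width: 0.99
grip_force: 0.0
```

```bash
python3 - <<'E'
from h import *
s=sense(); print(s['eef_pos'],s['force']);  a=go(447.5,-99.5,160,-60); go(447.5,-99.5,77,-60,frm=a)
E
```

```text
[ 610.04514949 -269.59128798  188.03355451] [ 0.01191538 -0.0950033  -0.55575506]
offset [ -2.29 -23.42   2.8 ] rot [ 0.  -0.   8.1] j6 47 F0 -51.9
offset [ 0.  -0.   8.3] rot [0. 0. 0.] j6 47 F0 -60.0
```

Call:
step_arm --plan '[{"offset": [-2.3,-23.4,0],"rot": [0,0,8.1],"gripper": 8.5},{"offset": [-2.3,-23.4,0],"rot": [0,0,8.1],"gripper": 8.5},{"offset": [-2.3,-23.4,0],"rot": [0,0,8.1],"gripper": 8.5},{"offset": [-2.3,-23.4,0],"rot": [0,0,8.1],"gripper": 8.5},{"offset": [-2.3,-23.4,1],"rot": [0,0,8.1],"gripper": 8.5},{"offset": [-2.3,-23.4,2.8],"rot": [0,0,8.1],"gripper": 8.5},{"offset": [-2.3,-23.4,2.8],"rot": [0,0,8.1],"gripper": 8.5},{"offset": [-2.3,-23.4,2.8],"rot": [0,0,8.1],"gripper": 8.5}]'

```text
time_s: 12.0
eef_pos: [448.0, -100.1, 159.3]
ee_rot: [0.0, 0.966, 0.259, 0.0]
force: [-0.3, -0.6, 0.2]
grip_width: 0.997
grip_force: 0.0
```

```bash
python3 - <<'E'
from h import *
s=sense(); print(s['eef_pos']);  a=go(447.5,-99.5,77,-60)
c=capture('wrist'); save(c['color'],'w5.png')
E
```

```text
[ 448.04251772 -100.12036217  159.34946282]
offset [-0.02 -0.09  8.23] rot [ 0. -0.  0.] j6 47 F0 -60.0
```

View pics/w5.png

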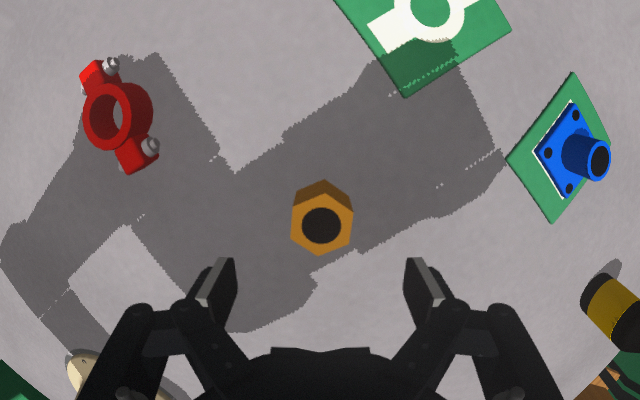

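The nut, with its top at (322,225), has its side flats facing the pads. The flange sits squarely on its white square at (572,150). I'll descend and grip.

Call:
step_arm --plan '[{"offset": [0,-0.1,3],"rot": [0,0,0],"gripper": 8.5},{"offset": [0,-0.1,6],"rot": [0,0,0],"gripper": 8.5},{"offset": [0,-0.1,8.2],"rot": [0,0,0],"gripper": 8.5},{"offset": [0,-0.1,8.2],"rot": [0,0,0],"gripper": 8.5},{"offset": [0,-0.1,8.2],"rot": [0,0,0],"gripper": 3.2},{"offset": [0,-0.1,8.2],"rot": [0,0,0],"gripper": 3.2},{"offset": [0,-0.1,8.2],"rot": [0,0,0],"gripper": 3.2},{"offset": [0,-0.1,8.2],"rot": [0,0,0],"gripper": 3.2},{"offset": [0,-0.1,8.2],"rot": [0,0,0],"gripper": 3.2},{"offset": [0,-0.1,8.2],"rot": [0,0,0],"gripper": 3.2},{"offset": [0,-0.1,8.2],"rot": [0,0,0],"gripper": 3.2},{"offset": [0,-0.1,8.2],"rot": [0,0,0],"gripper": 3.2}]' --squeeze 50

```text
time_s: 13.25
eef_pos: [447.8, -99.3, 78.4]
ee_rot: [0.001, 0.966, 0.259, 0.001]
force: [-0.3, -1.3, 9.5]
grip_width: 0.477
grip_force: 49.3
```

```bash
python3 - <<'E'
from h import *
s=sense(); print(s['eef_pos'],s['grip_force']);  a=go(447,-99.5,180); a=go(615.5,116,180);a=go(615.5,116,s['eef_pos'][2]+6.5)
E
```

```text
[447.84951651 -99.31868987  78.43142221] 49.28501735441387
offset [ -0.07   0.   -10.16] rot [ 0.2 -0.1  0. ] j6 47 F0 -60.0
offset [ 25.3  -10.23 -10.14] rot [ 0.2 -0.1  0. ] j6 71 F0 -60.0
offset [ 25.29 -10.26  -0.64] rot [ 0.2 -0.1  0. ] j6 71 F0 -60.0
```

Width 0.477 × 85 = 40.5 mm, so it is gripped across the flats.

Call:
step_arm --plan '[{"offset": [0,0,-4],"rot": [0,0,0],"gripper": 3.2},{"offset": [0,0,-8],"rot": [0,0,0],"gripper": 3.2},{"offset": [4,-1.6,-10],"rot": [0,0,0],"gripper": 3.2},{"offset": [8,-3.2,-10],"rot": [0,0,0],"gripper": 3.2},{"offset": [12,-4.9,-10],"rot": [0,0,0],"gripper": 3.2},{"offset": [16,-6.5,-10],"rot": [0,0,0],"gripper": 3.2},{"offset": [20,-8.1,-10],"rot": [0,0,0],"gripper": 3.2},{"offset": [24,-9.7,-9],"rot": [0,0,0],"gripper": 3.2},{"offset": [25.3,-10.2,-6],"rot": [0,0,0],"gripper": 3.2},{"offset": [25.3,-10.2,-3],"rot": [0,0,0],"gripper": 3.2},{"offset": [25.3,-10.2,-3],"rot": [0,0,0],"gripper": 3.2},{"offset": [25.3,-10.2,-3],"rot": [0,0,0],"gripper": 3.2}]'

```text
time_s: 14.45
eef_pos: [615.1, 115.9, 107.7]
ee_rot: [0.0, 0.966, 0.259, -0.0]
force: [-0.3, 0.3, -2.1]
grip_width: 0.479
grip_force: 51.9
```

```bash
python3 - <<'E'
from h import *
s=sense(); print(s['eef_pos'],s['grip_width'],s['force']); a=go(615.5,116,84.7)
E
```

```text
[615.12123708 115.87199997 107.7327593 ] 0.4785692164432969 [-0.28262974  0.31759812 -2.05122083]
offset [0.04 0.01 2.3 ] rot [-0.  0.  0.] j6 71 F0 -60.0
```

Call:
step_arm --plan '[{"offset": [0,0,1],"rot": [0,0,0],"gripper": 3.2},{"offset": [0,0,1.8],"rot": [0,0,0],"gripper": 3.2},{"offset": [0,0,2.3],"rot": [0,0,0],"gripper": 3.2},{"offset": [0,0,2.3],"rot": [0,0,0],"gripper": 3.2},{"offset": [0,0,2.3],"rot": [0,0,0],"gripper": 3.2},{"offset": [0,0,2.3],"rot": [0,0,0],"gripper": 6},{"offset": [0,0,2.3],"rot": [0,0,0],"gripper": 8.5},{"offset": [0,0,2.3],"rot": [0,0,0],"gripper": 8.5},{"offset": [0,0,2.3],"rot": [0,0,0],"gripper": 8.5},{"offset": [0,0,-1],"rot": [0,0,0],"gripper": 8.5},{"offset": [0,0,-4],"rot": [0,0,0],"gripper": 8.5},{"offset": [0,0,-7],"rot": [0,0,0],"gripper": 8.5}]'

```text
time_s: 15.65
eef_pos: [615.0, 116.0, 178.0]
ee_rot: [-0.0, 0.966, 0.259, -0.0]
force: [-0.4, 0.0, -0.1]
grip_width: 0.997
grip_force: 0.0
```

```bash
python3 - <<'E'
from h import *
s=sense(); print(s['eef_pos'],s['force'],s['joints'][5]); a=go(438,80,165,150); a=go(438,80,165,-30)
E
```

```text
[615.01046828 116.02574112 178.01498288] [-0.38565601  0.02120795 -0.05701577] 1.0465017628191884
offset [-17.13  -5.73   1.3 ] rot [ -0.   0. -30.] j6 40 F0 -60.0
offset [-17.13  -5.73   1.3 ] rot [ -0.   0. -30.] j6 40 F0 -60.0
```

Call:
step_arm --plan '[{"offset": [-17.1,-5.7,0],"rot": [0,0,-30],"gripper": 8.5},{"offset": [-17.1,-5.7,0],"rot": [0,0,-30],"gripper": 8.5},{"offset": [-17.1,-5.7,0],"rot": [0,0,-30],"gripper": 8.5},{"offset": [-17.1,-5.7,1.3],"rot": [0,0,-30],"gripper": 8.5},{"offset": [-17.1,-5.7,1.3],"rot": [0,0,-30],"gripper": 8.5},{"offset": [-17.1,-5.7,1.3],"rot": [0,0,-30],"gripper": 8.5},{"offset": [-17.1,-5.7,1.3],"rot": [0,0,-30],"gripper": 8.5},{"offset": [-17.1,-5.7,1.3],"rot": [0,0,-30],"gripper": 8.5}]'

```text
time_s: 16.45
eef_pos: [439.4, 79.9, 164.1]
ee_rot: [0.0, 0.866, 0.5, 0.0]
force: [-0.5, 0.1, -0.0]
grip_width: 0.996
grip_force: 0.0
```

```bash
python3 - <<'E'
from h import *
s=sense(); print(s['eef_pos']);  a=go(438,80,77,-30)
c=capture('wrist'); save(c['color'],'w6.png')
E
```

```text
[439.4035996   79.9241558  164.09496267]
offset [-0.07 -0.13  8.71] rot [ 0.1 -0.   0. ] j6 40 F0 -30.0
```

View pics/w6.png

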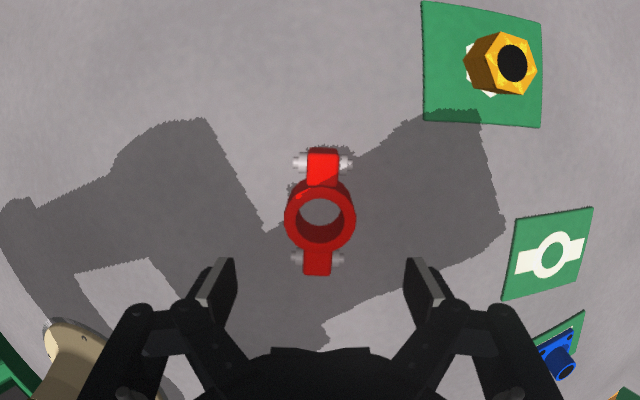

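The coupling axis runs from lug (322,165) to lug (318,262), so it needs about +2° more turn (axis ≈ 58°). The nut sits on its outline at (500,68). I'll turn 2°, descend and grip.

Call:
step_arm --plan '[{"offset": [-0.1,-0.1,3],"rot": [0,0,2],"gripper": 8.5},{"offset": [-0.1,-0.1,6],"rot": [0,0,2],"gripper": 8.5},{"offset": [-0.1,-0.1,8.7],"rot": [0,0,2],"gripper": 8.5},{"offset": [-0.1,-0.1,8.7],"rot": [0,0,2],"gripper": 8.5},{"offset": [-0.1,-0.1,8.7],"rot": [0,0,2],"gripper": 4.2},{"offset": [-0.1,-0.1,8.7],"rot": [0,0,2],"gripper": 4.2},{"offset": [-0.1,-0.1,8.7],"rot": [0,0,2],"gripper": 4.2},{"offset": [-0.1,-0.1,8.7],"rot": [0,0,2],"gripper": 4.2},{"offset": [-0.1,-0.1,8.7],"rot": [0,0,2],"gripper": 4.2},{"offset": [-0.1,-0.1,8.7],"rot": [0,0,2],"gripper": 4.2},{"offset": [-0.1,-0.1,8.7],"rot": [0,0,2],"gripper": 4.2},{"offset": [-0.1,-0.1,8.7],"rot": [0,0,2],"gripper": 4.2}]' --squeeze 70

```text
time_s: 17.7
eef_pos: [438.1, 79.4, 78.8]
ee_rot: [0.001, 0.874, 0.485, 0.001]
force: [-2.7, -0.1, 11.7]
grip_width: 0.591
grip_force: 70.8
```

```bash
python3 - <<'E'
from h import *
s=sense(); print(s['eef_pos'],s['grip_force'],s['joints'][5]); a=go(625,-90.5,180,67);a=go(625,-90.5,s['eef_pos'][2]+6.5,67)
E
```

```text
[438.08153943  79.44973435  78.7978037 ] 70.78417539596558 0.47322871174595266
offset [ -4.51  24.89 -10.05] rot [ 0.1 -0.2 81. ] j6 105 F0 -32.0
offset [-4.52 24.86 -0.58] rot [ 0.1 -0.2 81. ] j6 105 F0 -32.0
```

Call:
step_arm --plan '[{"offset": [0,0,-4],"rot": [0,0,0],"gripper": 4.2},{"offset": [0,0,-8],"rot": [0,0,0],"gripper": 4.2},{"offset": [-0.5,2.5,-10],"rot": [0,0,8],"gripper": 4.2},{"offset": [-0.9,5,-10],"rot": [0,0,16],"gripper": 4.2},{"offset": [-1.4,7.5,-10],"rot": [0,0,24],"gripper": 4.2},{"offset": [-1.8,10,-10],"rot": [0,0,32],"gripper": 4.2},{"offset": [-2.3,12.5,-10],"rot": [0,0,40],"gripper": 4.2},{"offset": [-2.7,15,-10],"rot": [0,0,48],"gripper": 4.2},{"offset": [-3.2,17.5,-10],"rot": [0,0,56],"gripper": 4.2},{"offset": [-3.6,20,-10],"rot": [0,0,64],"gripper": 4.2},{"offset": [-4.1,22.5,-10],"rot": [0,0,72],"gripper": 4.2},{"offset": [-4.5,24.9,-10],"rot": [0,0,80],"gripper": 4.2}]'

```text
time_s: 18.9
eef_pos: [625.0, -91.3, 177.6]
ee_rot: [0.0, 0.981, -0.194, 0.0]
force: [0.9, 0.7, -3.1]
grip_width: 0.592
grip_force: 75.0
```

Call:
step_arm --plan '[{"offset": [0,0,0],"rot": [0,0,1],"gripper": 4.2},{"offset": [0,0,3],"rot": [0,0,1],"gripper": 4.2},{"offset": [0,0,6],"rot": [0,0,1],"gripper": 4.2},{"offset": [0,0,6],"rot": [0,0,1],"gripper": 4.2},{"offset": [0,0,6],"rot": [0,0,1],"gripper": 4.2},{"offset": [0,0,6],"rot": [0,0,1],"gripper": 4.2}]'

```text
time_s: 19.5
eef_pos: [625.2, -90.6, 119.1]
ee_rot: [0.0, 0.98, -0.199, 0.002]
force: [0.3, 0.7, -2.6]
grip_width: 0.587
grip_force: 75.0
```

```bash
python3 - <<'E'
from h import *
s=sense(); print(s['eef_pos'],s['grip_force'],s['force']);  a=go(625,-90.5,85.2,67)
c=capture('wrist'); save(c['color'],'w7.png')
E
```

```text
[625.1662596  -90.61284356 119.14213711] 75.02494275569916 [ 0.34230519  0.73110377 -2.57292536]
offset [-0.03 -0.    3.39] rot [-0.  -0.2  0. ] j6 105 F0 -113.0
```

View pics/w7.png

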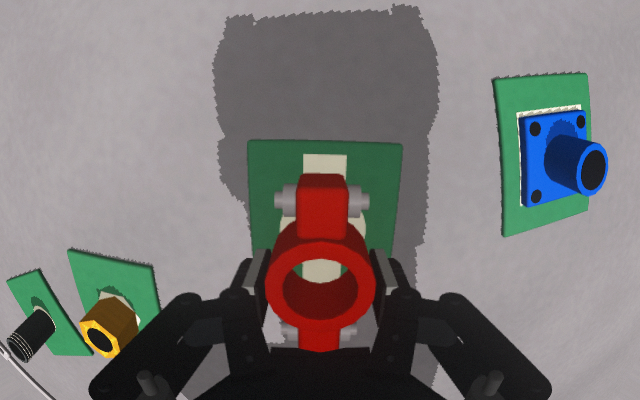

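The lug at (322,200) lies along the bar at (325,163), so the coupling is aligned. I'll lower it and release.

Call:
step_arm --plan '[{"offset": [0,0,1.5],"rot": [0,0,0],"gripper": 4.2},{"offset": [0,0,2.8],"rot": [0,0,0],"gripper": 4.2},{"offset": [0,0,3.4],"rot": [0,0,0],"gripper": 4.2},{"offset": [0,0,3.4],"rot": [0,0,0],"gripper": 4.2},{"offset": [0,0,3.4],"rot": [0,0,0],"gripper": 4.2},{"offset": [0,0,3.4],"rot": [0,0,0],"gripper": 6},{"offset": [0,0,3.4],"rot": [0,0,0],"gripper": 8.5},{"offset": [0,0,3.4],"rot": [0,0,0],"gripper": 8.5},{"offset": [0,0,3.4],"rot": [0,0,0],"gripper": 8.5},{"offset": [0,0,0],"rot": [0,0,0],"gripper": 8.5},{"offset": [0,0,-4],"rot": [0,0,0],"gripper": 8.5},{"offset": [0,0,-8],"rot": [0,0,0],"gripper": 8.5}]'

```text
time_s: 20.75
eef_pos: [624.3, -90.6, 197.9]
ee_rot: [-0.0, 0.98, -0.199, -0.0]
force: [0.1, 1.0, -0.0]
grip_width: 0.996
grip_force: 0.0
```

Call:
step_arm --plan '[{"offset": [-5,0,-4],"rot": [0,0,0],"gripper": 8.5},{"offset": [-10,0,-8],"rot": [0,0,0],"gripper": 8.5},{"offset": [-15,0,-10],"rot": [0,0,0],"gripper": 8.5},{"offset": [-20,0,-10],"rot": [0,0,0],"gripper": 8.5},{"offset": [-25,0,-10],"rot": [0,0,0],"gripper": 8.5},{"offset": [-28,0,-10],"rot": [0,0,0],"gripper": 8.5},{"offset": [-28,0,-10],"rot": [0,0,0],"gripper": 8.5},{"offset": [-28,0,-10],"rot": [0,0,0],"gripper": 8.5}]'

```text
time_s: 21.55
eef_pos: [366.2, 19.1, 297.4]
ee_rot: [0.0, 0.98, -0.199, 0.001]
force: [0.1, 0.6, -0.8]
grip_width: 0.995
grip_force: 0.0
```

```bash
python3 - <<'E'
from h import *
print(sense()['eef_pos'],sense()['force'])
c=capture('top'); C=c['color']; W=world(c); ok=(c['depth']>0)
save(cv2.resize(C[130:240,220:420],None,fx=4,fy=4,interpolation=2),'end.png')
for n,u,v,t,z0,z1 in(('nipple',250,166,(634.8,254.3),45,75),('nut',287,170,(615.8,115.9),30,50),('coupling',341,168,(625,-90.5),18,48),('flange stub',390,168,(610.5,-269.5),38,60),('flange base',390,172,(610.5,-269.5),10,22)):
    k=np.zeros(ok.shape,bool);k[v-24:v+24,u-20:u+20]=1;k&=ok&(W[...,2]>z0)&(W[...,2]<z1)
    p=W[k]; q=cv2.minAreaRect(p[:,:2].astype(np.float32)); b=cv2.boxPoints(q); e=b[1]-b[0]
    print(n,len(p),'err',np.round(np.array(q[0])-t,1),'mean',(p.mean(0)[:2]-t).round(1),np.round(q[1],1),'side mod90',round(np.degrees(np.arctan2(e[1],e[0]))%90,1),'z',np.median(p[:,2]).round(1))
E
```

```text
[366.19157262  19.13128652 297.41565681] [ 0.06236067  0.59270709 -0.83848098]
nipple 50 err [-2.9  0.2] mean [-3.4  0.6] [32.7 31.2] side mod90 4.9 z 64.0
nut 116 err [-3.6 -0.4] mean [-3.7  0.8] [40.4 43.3] side mod90 1.0 z 41.5
coupling 216 err [-2.6  2.1] mean [-3.4  3.3] [48.6 95.9] side mod90 70.4 z 36.7
flange stub 78 err [-1.4  3.3] mean [-1.8  3.7] [31.  33.6] side mod90 43.8 z 49.8
flange base 234 err [-0.2 -0.9] mean [-3.7  5. ] [ 87.9 110.3] side mod90 79.4 z 14.8
```

View pics/end.png

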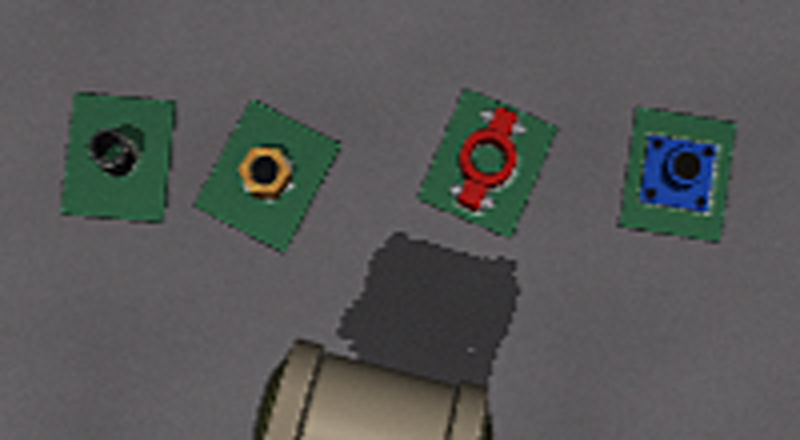

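All four fittings stand on their outlines, within about 5 mm of centre and aligned. The arm is clear, so I'll hand in.

```bash
python3 -c "
from rig import *
print(finish_job())"
```

```text
the job is handed in; nothing more can be done
None
```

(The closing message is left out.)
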